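# Put the lids back on the bisque jars

## Task

Put each of the four bisque lids on the jar it was made for, going by shape and size, so that every jar is closed: lower each lid gently, lined up with its jar, and leave it lying flat and fully home on the rim. Leave the jars standing where they are, and do not shove or knock over the bear figurine or the mug (which takes no lid).

Things in the scene. Friction and masses are not known exactly. Their poses are not given: they have to be found in the camera images.
- jar_large: Pale matt bisque, loose; stands on the table. Origin: centre of the underside, z up. The larger of the two round lidless jars: bellied, 96 high, 115 across the belly, rim 104 across outside, mouth 90 across (mm); about 550 g. For lid_large.
- jar_small: Pale matt bisque, loose; stands on the table. Origin: centre of the underside, z up. The smaller round jar, straight-sided with no handle: 70 high, 76 across, mouth 64 across (mm); about 280 g. For lid_small.
- jar_square: Pale matt bisque, loose; stands on the table. Origin: centre of the underside, z up. Square caddy, 88 by 88 and 85 high, mouth 74 by 74 (mm), about 500 g; x and y along its sides. For lid_square.
- jar_long: Pale matt bisque, loose; stands on the table. Origin: centre of the underside, z up. Long low rectangular terrine, 130 (x) by 86 (y) and 60 high, mouth 116 by 72, with a small lug standing out 11 at each end of x, 40 above the table (mm); about 500 g. For lid_long.
- lid_large: Larger round bisque lid, 200 g: brim 108 across, flange 74 across. Lies flange down, knob up. Origin: centre of the flange's underside, z up. Brim 7 to 15 above it; seated, the brim rests on the rim, the flange hangs in the mouth with 8 to spare all round. Central round knob: stem 18 thick, head 28 thick from 27 to 47 above the origin; grip 37 above it (mm).
- lid_small: Smaller round bisque lid, 110 g: brim 82 across, flange 48 across. Lies flange down, knob up. Origin: centre of the flange's underside, z up. Brim 7 to 15 above it; seated, the brim rests on the rim, the flange hangs in the mouth with 8 to spare all round. Central round knob: stem 18 thick, head 28 thick from 27 to 47 above the origin; grip 37 above it (mm).
- lid_square: Square bisque lid, 180 g: brim 92 by 92 (sides along x, y), flange 58 by 58. Lies flange down, knob up. Origin: centre of the flange's underside, z up. Brim 7 to 15 above it; seated, the brim rests on the rim, the flange hangs in the mouth with 8 to spare all round. Central square knob, sides along x, y: head 26 by 26, 27 to 47 above the origin; grip 37 above it (mm). Fits at any quarter turn.
- lid_long: Long bisque lid, 240 g: brim 134 (x) by 90 (y), flange 100 by 56. Lies flange down, knob up. Origin: centre of the flange's underside, z up. Brim 7 to 15 above it; seated, the brim rests on the rim, the flange hangs in the mouth with 8 to spare all round. Central handle bar along x, 66 long, 18 wide (y), 35 to 47 above the origin; grip its middle 37 above it (mm). Fits at any half turn.
- figurine: Bystander: seated bear cast in the same bisque, round base 68 across, 114 high (mm), loose, about 320 g. Origin: centre of the underside.
- mug: Bystander: terracotta mug, 76 across and 92 high, open, with one handle standing out 37 at +y (mm), loose, about 300 g; it takes no lid. Origin: centre of the underside.
Not all that is in view belongs to the job. Leave any pink look-alike of the lid_large alone.

How it is judged (in metres and radians):
At the end, for the whole second after the job is handed in: Each of the four lids lies on its own jar: centred within 12 mm, seated on the rim (brim down on the rim to within 3 mm), level within 0.05 rad, the square and the long lid turned to match their jars within 0.3 rad; jars upright, everything released and at rest (horizontal distance between lid_large and jar_large below 0.012 m and z of lid_large in the frame of jar_large between 0.085 and 0.092 m and angle between each of lid_large, jar_large, lid_small, jar_small, lid_square, jar_square, lid_long, jar_long's own z axis and vertical below 0.05 rad and linear speed of each of lid_large, jar_large, lid_small, jar_small, lid_square, jar_square, lid_long, jar_long below 0.02 m/s and horizontal distance between lid_small and jar_small below 0.012 m and z of lid_small in the frame of jar_small between 0.059 and 0.066 m and horizontal distance between lid_square and jar_square below 0.012 m and z of lid_square in the frame of jar_square between 0.074 and 0.081 m and (angle between the x axis of lid_square and the x axis of jar_square, either way round below 0.3 rad or angle between the x axis of lid_square and the y axis of jar_square, either way round below 0.3 rad) and horizontal distance between lid_long and jar_long below 0.012 m and z of lid_long in the frame of jar_long between 0.049 and 0.056 m and angle between the x axis of lid_long and the x axis of jar_long, either way round below 0.3 rad); the robot touches nothing.
It fails at once if a lid is dropped onto its jar (faster than 0.6 m/s within 20 mm above the rim) instead of being lowered ((linear speed of lid_large above 0.6 m/s and horizontal distance between lid_large and jar_large below 0.05 m and z of lid_large in the frame of jar_large below 0.116 m) or (linear speed of lid_small above 0.6 m/s and horizontal distance between lid_small and jar_small below 0.05 m and z of lid_small in the frame of jar_small below 0.09 m) or (linear speed of lid_square above 0.6 m/s and horizontal distance between lid_square and jar_square below 0.05 m and z of lid_square in the frame of jar_square below 0.105 m) or (linear speed of lid_long above 0.6 m/s and horizontal distance between lid_long and jar_long below 0.05 m and z of lid_long in the frame of jar_long below 0.08 m)).
It fails at once if a jar is shoved more than 40 mm from where it stood, or tipped by more than 0.35 rad (distance of any of jar_large, jar_small, jar_square, jar_long from where it was at the start of the episode above 0.04 m or angle between any of jar_large, jar_small, jar_square, jar_long's own z axis and vertical above 0.35 rad).
It fails at once if the figurine or the mug is shoved more than 30 mm or tipped by more than 0.35 rad (distance of any of figurine, mug from where it was at the start of the episode above 0.03 m or angle between any of figurine, mug's own z axis and vertical above 0.35 rad).
It also fails if it takes over 120 s, if anything falls off the work surface, if the arm or the gripper's body presses on something with over 40 N, if the wrist force passes 120 N, or if a joint passes its speed limit or range.

## Robot

A 7-joint arm with a two-finger parallel gripper is mounted at the origin on the work surface. World frame = base frame: x ahead of the robot, y to its left, z up, the work surface at z = 0. Lengths are in m, angles in degrees, forces in N, time in s.
With the tool pointing down it reaches from about 0.375 to 0.925 m from the base axis. Payload 3.1 kg.
Tool frame: the origin (TCP) lies midway between the tips of the shut fingers; the grasp point (between the pads) lies 19 mm behind it (ctrl.grip_depth is the distance from the TCP to the grasp point, in m); z points along the fingers, y is the line along which they close (so a half turn about z gives the same grasp; the last joint's range is limited). The gripper opens to 85 mm and grips with 20 to 120 N. Pads are 22 mm wide; open, the fingers measure 114 mm over their backs; the gripper's body (76 mm by 85 mm) begins 54 mm behind the grasp point. The pads swing forward as they close: fully open they stand 13 mm farther back than shut.
Start: joints at [-70.634, 21.939, 2.515, 91.553, -1.026, 66.532, -2.859], TCP at [0.274, 0.589, 0.231] pointing down, gripper open.
Joint ranges: [-149.38, 149.38], [-23.57, 123.04], [-84.95, 90], [0, 143.3], [-89.99, 269.99], [3.08, 112.72], [-163.45, 163.45]. Speed limits (degrees/s): [159.86, 159.86, 180, 180, 180, 180, 180].

## Interface

Orientations are given as [roll, pitch, yaw] about the fixed x, y, z axes, in that order (R = Rz(yaw) Ry(pitch) Rx(roll)).
In Python, from workcell import ctrl gives the robot as it stands.
- The arm moves only by the tool creep_tool, called as a command line: name --argument value ..., lists and objects as JSON in quotes. Schema: {"type":"object","properties":{"moves":{"type":"array","items":{"type":"array","items":{"type":"array","items":{"type":"number"},"minItems":7,"maxItems":7},"minItems":1,"maxItems":20},"minItems":1,"maxItems":1},"grip_n":{"type":"number"},"only":{"type":"string"},"quiet":{"type":"boolean"},"lines":{"type":"string"}},"required":["moves"],"additionalProperties":false}. moves is a list that holds a single list of rows (three levels of brackets), with 1 to 20 rows, each of 7 numbers: dx, dy, dz in shares of the most that a row can go, 1 being 62.5 mm, then a rotation vector rx, ry, rz in normalised numbers (1 is 180 degrees), then the finger opening in m; each row shifts and turns the commanded pose from where the row before left it, along the tool's axes as they then stand; what a row does not reach is not made up. A row lasts 1/8 s, in which the tool goes at most 0.0625 m and 10.7 degrees, less where a joint would pass 70% of its speed; a pose out of reach is approached as far as the arm can. The fingers move at their own pace and stop on an object; grip_n is the grip in N (left out, the last holds). Time passes only in rows, so rows that do not move let the fingers close. The tool returns the time, the measured TCP pose, the force, the opening and the grip force at its end. only (a regular expression) keeps the lines of the reply that match it, lines (a string "A,B") keeps lines A to B, and quiet returns only ok. Input that does not fit is refused with a message, and nothing moves.
- ctrl.get_state(): the state, without advancing time (a new reading comes with each control period).
- ctrl.read_camera(name): name is "scene" or "top" or "wrist"; returns (picture, depth): 400x640x3 uint8, red, green, blue; 400x640 float32, m along the optical axis (not along the pixel's ray), 0 where there is no reading.
- ctrl.camera_params(name): a dict with "camera_matrix" (3x3 intrinsics, pixels), "rvec" (rotation vector, rad) and "tvec" (3), from world to camera coordinates, as OpenCV has them; the wrist camera has in their place "hand_eye" (4x4, takes a point from camera to tool coordinates, whose origin is the TCP and whose axes are the flange's). Camera axes: x right, y down, z forward; pixel columns grow to the right and rows downward; lengths in m; the calibration is good to about 2 mm. A picture is of the moment at which its call begins: read the wrist's pose just before it. camera_params takes no time and is no camera call.
- ctrl.sign_off(): hands the job in; it is judged then, once.
The state is a dict: "t": time; "qpos": joint angles; "qd": joint speeds; "effort": joint torques, N m; "tool_pos": TCP position; "tool_rot": TCP orientation; "ft_force": force on the tool from outside, world axes, zero at the start; "ft_torque": the same for the moment, N m; "grip_width": finger opening in m; "grip_force": force on a finger pad.
Only numpy, scipy, OpenCV 4.12 (cv2) and the standard library are available. Lean on these libraries where they do the work, as an engineer would, in place of code of your own. Each camera call takes 0.05 s, during which the arm holds its last target. There are 200 camera calls.

## Working session

There is one attempt and no reset: what is moved stays moved. The work goes in short steps, Python scripts to look and compute and a tool call to move; the robot and the scene stay as the last step left them, time stands still between calls to the robot, and variables do not carry over. Pictures are saved under pics/ and viewed, at most 14 in all, crops included, and the job is handed in when it is done.

```bash
mkdir -p pics; ls; cat > h.py <<'E'
import numpy as np, cv2
from workcell import ctrl
def P(name):
    p=ctrl.camera_params(name)
    K=np.array(p["camera_matrix"])
    R=cv2.Rodrigues(np.array(p["rvec"],float))[0]; t=np.array(p["tvec"],float).ravel()
    return K,R,t
def cloud(name,d):
    K,R,t=P(name); v,u=np.mgrid[:400,:640]
    c=np.stack([(u-K[0,2])/K[0,0]*d,(v-K[1,2])/K[1,1]*d,d],-1)
    return (c-t)@R
E
python3 - <<'E'
from h import *
for n in("top","scene"):
    im,d=ctrl.read_camera(n); np.savez(n+"0.npz",im=im,d=d)
    cv2.imwrite(f"pics/{n}0.png",im[:,:,::-1]); K,R,t=P(n); print(n,K.round(1).tolist(),(-R.T@t).round(3),R[2].round(2),(d>0).mean())
s=ctrl.get_state();print(s["tool_pos"],s["tool_rot"],s["t"])
E
```

```text
pics
top [[410.7, 0.0, 318.2], [0.0, 410.7, 193.5], [0.0, 0.0, 1.0]] [ 0.337 -0.007  1.073] [ 0.19 -0.02 -0.98] 0.9958515625
scene [[434.4, 0.0, 314.3], [0.0, 434.4, 198.4], [0.0, 0.0, 1.0]] [1.23  0.249 1.224] [-0.51 -0.2  -0.84] 0.99615625
[0.27400481 0.58845369 0.23000478] [-1.79861650e+02  5.28308431e-03  1.55035380e+02] 0.1
```

View pics/top0.png

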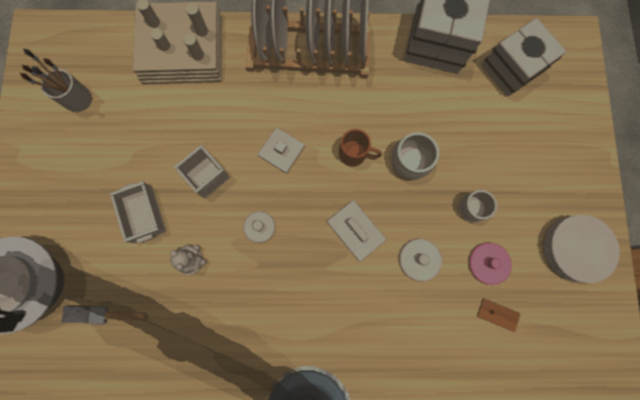

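View pics/scene0.png

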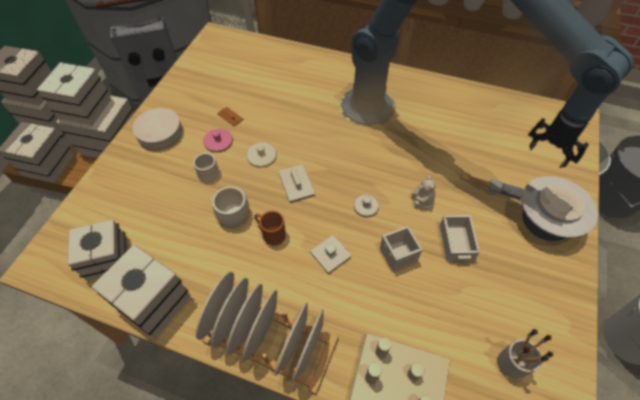

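The top view shows these candidates, each matched to its description by shape and size:
- **Jars:** jar_large at (415,156), the bigger round one. jar_small at (479,206). jar_square at (203,172). jar_long at (138,212).
- **Lids:** lid_square at (281,150). lid_small at (259,227), the smaller pale round one. lid_long at (356,231). lid_large at (420,260), the bigger pale round one, since its twin at (491,263) is pink and must be left alone.
- **Bystanders:** mug at (356,148), bear at (185,259).

Next I'll measure them and make one enlarged crop to confirm.

```bash
cat >> h.py <<'E'
def toplane(name,uv,z):
    K,R,t=P(name); c=-R.T@t
    r=np.c_[(uv[:,0]-K[0,2])/K[0,0],(uv[:,1]-K[1,2])/K[1,1],np.ones(len(uv))]@R
    return (c+r*((z-c[2])/r[:,2])[:,None])[:,:2]
def measure(name,im,d,seed,z,win=45,tol=.006):
    """top face at height z near seed: outline (mask+contour) cast on the plane z"""
    X=cloud(name,d); hsv=cv2.cvtColor(im,cv2.COLOR_RGB2HSV)
    v,u=np.mgrid[:400,:640]
    m=(abs(u-seed[0])<win)&(abs(v-seed[1])<win)&(X[...,2]>z-tol)&(X[...,2]<z+tol)&(d>0)&(hsv[...,1]<90)
    n,l,st,ce=cv2.connectedComponentsWithStats(m.astype(np.uint8))
    k=1+np.argmax(st[1:,4]); c=max(cv2.findContours((l==k).astype(np.uint8),0,1)[0],key=cv2.contourArea)
    uv=cv2.convexHull(c)[:,0].astype(float)
    xy=toplane(name,uv,z)
    return xy, np.median(X[l==k][:,2]), xy.astype(np.float32)
E
cat > m.py <<'E'
from h import *
S={"top":dict(jar_large=(415,154,.096),jar_small=(480,205,.070),jar_square=(203,170,.085),jar_long=(138,212,.060),
 lid_large=(420,260,.015),lid_small=(259,227,.015),lid_square=(281,150,.015),lid_long=(356,231,.015)),
"scene":dict(jar_large=(230,205,.096),jar_small=(205,165,.07),jar_square=(401,245,.085),jar_long=(460,236,.06),
 lid_large=(261,154,.015),lid_small=(366,205,.015),lid_square=(330,254,.015),lid_long=(296,184,.015))}
for n in S:
  D=np.load(n+"0.npz")
  for k,(u,v,z) in S[n].items():
    try:
        xy,zm,f=measure(n,D["im"],D["d"],(u,v),z,win=38)
        (cx,cy),(w,h),a=cv2.minAreaRect(f); (ex,ey),r=cv2.minEnclosingCircle(f)
        if w<h: w,h,a=h,w,a+90
        print(n,k,"rect %.4f %.4f  %.1fx%.1f yaw %.1f | circ %.4f %.4f d %.1f | z %.4f"%(cx,cy,w*1e3,h*1e3,(a+90)%180-90,ex,ey,2*r*1e3,zm))
    except Exception as e: print(n,k,e)
X=cloud("top",np.load("top0.npz")["d"])
for nm,(u,v) in dict(mug=(354,143),bear=(184,256),table=(300,260)).items(): print(nm,X[v,u].round(3))
im=np.load("top0.npz")["im"]
cv2.imwrite("pics/crop.png",cv2.resize(np.clip(im[125:290,105:520,::-1]*1.5,0,255).astype(np.uint8),(800,318),interpolation=cv2.INTER_CUBIC))
E
python3 m.py
```

```text
top jar_large rect 0.6301 -0.2712  102.9x101.7 yaw -46.8 | circ 0.6298 -0.2709 d 105.2 | z 0.0948
top jar_small rect 0.5028 -0.4302  75.7x73.2 yaw -89.7 | circ 0.5027 -0.4311 d 78.1 | z 0.0685
top jar_square rect 0.5875 0.2703  90.0x87.7 yaw 42.1 | circ 0.5873 0.2712 d 121.3 | z 0.0843
top jar_long rect 0.4843 0.4311  131.4x87.2 yaw 21.0 | circ 0.4850 0.4327 d 152.2 | z 0.0594
top lid_large rect 0.3691 -0.2868  105.9x103.5 yaw -90.0 | circ 0.3689 -0.2868 d 107.6 | z 0.0141
top lid_small rect 0.4522 0.1275  80.4x77.3 yaw 1.2 | circ 0.4521 0.1272 d 81.7 | z 0.0147
top lid_square rect 0.6587 0.0741  92.5x92.3 yaw 57.6 | circ 0.6580 0.0739 d 125.9 | z 0.0147
top lid_long rect 0.4435 -0.1236  133.6x90.0 yaw 38.8 | circ 0.4434 -0.1236 d 158.6 | z 0.0144
scene jar_large rect 0.6324 -0.2700  103.0x101.8 yaw 9.2 | circ 0.6325 -0.2672 d 108.1 | z 0.0943
scene jar_small rect 0.5062 -0.4296  75.4x73.0 yaw -70.5 | circ 0.5058 -0.4283 d 78.3 | z 0.0685
scene jar_square rect 0.5907 0.2723  89.9x89.9 yaw 41.9 | circ 0.5901 0.2733 d 121.4 | z 0.0840
scene jar_long rect 0.4876 0.4332  134.6x87.8 yaw 21.0 | circ 0.4860 0.4332 d 153.8 | z 0.0591
scene lid_large rect 0.3725 -0.2851  102.2x101.1 yaw -70.5 | circ 0.3727 -0.2845 d 109.1 | z 0.0138
scene lid_small rect 0.4547 0.1296  79.5x78.1 yaw -70.4 | circ 0.4551 0.1291 d 83.0 | z 0.0139
scene lid_square rect 0.6605 0.0764  92.8x92.3 yaw 57.5 | circ 0.6605 0.0752 d 126.7 | z 0.0142
scene lid_long rect 0.4459 -0.1212  136.7x90.0 yaw 38.7 | circ 0.4475 -0.1222 d 154.7 | z 0.0138
mug [ 0.682 -0.122  0.004]
bear [0.373 0.289 0.102]
table [ 0.367  0.022 -0.002]
```

View pics/crop.png

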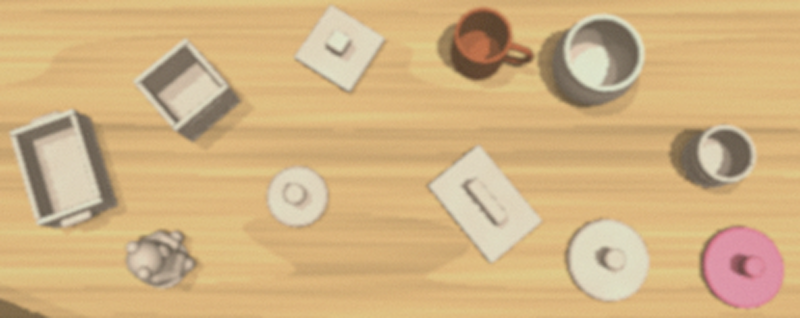

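All eight measured sizes and rim or brim heights match the descriptions, and the two views agree to about 3 mm, so I'll average them. The crop confirms one pale lid per shape. The only look-alike is the pink one at far right, crop pixel (742,267). I'll start with lid_square.

```bash
cat > g.py <<'E'
# g.py x y z yaw : remaining tool-axis deltas from the measured pose
import sys
from h import *
s=ctrl.get_state(); p=s["tool_pos"]; r=s["tool_rot"]; a=list(map(float,sys.argv[1:]))
y=np.radians(r[2]); d=np.array(a[:3])-p
print("d tool %.4f %.4f %.4f  rz %.1f | t %.1f rot %s q7 %.0f w %.4f"%(d[0]*np.cos(y)+d[1]*np.sin(y),d[0]*np.sin(y)-d[1]*np.cos(y),-d[2],
 -((a[3]-r[2]+180)%360-180),s["t"],np.round(r,1),s["qpos"][6],s["grip_width"]))
E
python3 g.py .6595 .0752 .08 147.5
```

```text
d tool -0.5661 -0.3026 0.1500  rz 7.5 | t 0.1 rot [-179.9    0.   155. ] q7 -3 w 0.0853
```

The manual's scale: shifts go in shares of 62.5 mm and turns go in shares of 180 degrees. Converting my numbers, 0.05 m is 0.8, -0.0472 m is -0.7552, 7.5 degrees / 180 = 0.0417.

creep_tool --moves '[[[-0.7552, -0.4032, 0, 0, 0, 0, 0.06], [-0.7552, -0.4032, 0, 0, 0, 0, 0.06], [-0.7552, -0.4032, 0, 0, 0, 0, 0.06], [-0.7552, -0.4032, 0, 0, 0, 0, 0.06], [-0.7552, -0.4032, 0, 0, 0, 0, 0.06], [-0.7552, -0.4032, 0, 0, 0, 0, 0.06], [-0.7552, -0.4032, 0, 0, 0, 0, 0.06], [-0.7552, -0.4032, 0, 0, 0, 0, 0.06], [-0.7552, -0.4032, 0, 0, 0, 0, 0.06], [-0.7552, -0.4032, 0, 0, 0, 0, 0.06], [-0.7552, -0.4032, 0, 0, 0, 0, 0.06], [-0.7552, -0.4032, 0, 0, 0, 0, 0.06], [0, 0, 0, 0, 0, 0.0417, 0.06], [0, 0, 0.8, 0, 0, 0, 0.06], [0, 0, 0.8, 0, 0, 0, 0.06], [0, 0, 0.48, 0, 0, 0, 0.06], [0, 0, 0, 0, 0, 0, 0.06], [0, 0, 0, 0, 0, 0, 0.06]]]' --grip_n 40

```text
t: 2.35
tool_pos: [0.6611, 0.0761, 0.1024]
tool_rot: [179.9, 0.1, 147.5]
ft_force: [0.6, 0.7, 0.4]
grip_width: 0.0599
grip_force: 0.0
```

```bash
python3 g.py .6595 .0752 .017 147.5
python3 - <<'E'
from h import *
p=ctrl.camera_params("wrist");print({k:np.round(v,3).tolist() for k,v in p.items()})
im,d=ctrl.read_camera("wrist");cv2.imwrite("pics/w1.png",im[:,:,::-1])
E
```

```text
d tool 0.0009 -0.0016 0.0854  rz 0.0 | t 2.4 rot [1.799e+02 1.000e-01 1.475e+02] q7 57 w 0.0599
{'camera_matrix': [[300.28, 0.0, 318.204], [0.0, 300.28, 198.543], [0.0, 0.0, 1.0]], 'hand_eye': [[-0.001, -0.963, -0.27, 0.069], [1.0, -0.001, 0.001, -0.001], [-0.002, -0.27, 0.963, -0.143], [0.0, 0.0, 0.0, 1.0]]}
```

View pics/w1.png

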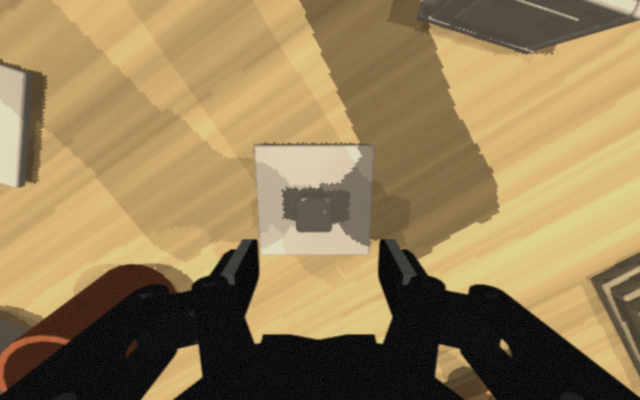

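The wrist view shows the square lid at (313,199), squared up between the fingers, whose midline is at column 318. That puts it about 3 mm to the side. Lowering and gripping.

Scaled: 0.03 m is 0.48, -0.003 m is -0.048.

creep_tool --moves '[[[0.016, -0.048, 0.48, 0, 0, 0, 0.06], [0, 0, 0.48, 0, 0, 0, 0.06], [0, 0, 0.4, 0, 0, 0, 0.06], [0, 0, 0, 0, 0, 0, 0.06], [0, 0, 0, 0, 0, 0, 0.06], [0, 0, 0, 0, 0, 0, 0.0], [0, 0, 0, 0, 0, 0, 0.0], [0, 0, 0, 0, 0, 0, 0.0], [0, 0, 0, 0, 0, 0, 0.0], [0, 0, 0, 0, 0, 0, 0.0]]]' --grip_n 40

```text
t: 3.65
tool_pos: [0.6589, 0.0741, 0.0179]
tool_rot: [179.9, 0.1, 147.5]
ft_force: [-0.9, -0.3, 6.2]
grip_width: 0.0255
grip_force: 41.2
```

```bash
python3 g.py .589 .271 .2 132
```

```text
d tool 0.1647 0.1285 -0.1821  rz 15.5 | t 3.6 rot [1.799e+02 1.000e-01 1.475e+02] q7 59 w 0.0255
```

creep_tool --moves '[[[0, 0, -0.48, 0, 0, 0, 0.0], [0, 0, -0.8, 0, 0, 0, 0.0], [0, 0, -0.8, 0, 0, 0, 0.0], [0, 0, -0.8, 0, 0, 0, 0.0], [0, 0, 0, 0, 0, 0, 0.0], [0, 0, 0, 0, 0, 0, 0.0]]]' --grip_n 40

```text
t: 4.4
tool_pos: [0.6565, 0.0741, 0.1949]
tool_rot: [-179.9, -0.1, 147.5]
ft_force: [-0.3, 0.1, -2.7]
grip_width: 0.0253
grip_force: 40.2
```

```bash
python3 g.py .589 .271 .13 132
python3 - <<'E'
from h import *
im,d=ctrl.read_camera("wrist");cv2.imwrite("pics/w2.png",im[:,:,::-1])
E
```

```text
d tool 0.1626 0.1299 0.0649  rz 15.5 | t 4.4 rot [-1.799e+02 -1.000e-01  1.475e+02] q7 55 w 0.0253
```

View pics/w2.png

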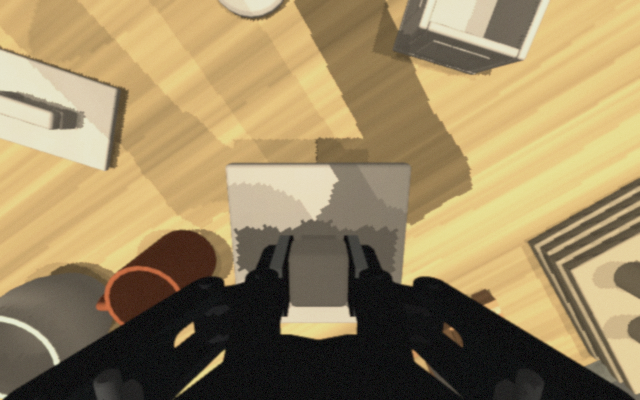

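The lid is held level between the fingers at about (318,270). Carrying it over jar_square.

Scaled: 0.0325 m is 0.52, 0.03 m is 0.48, 7.75 degrees / 180 = 0.0431.

creep_tool --moves '[[[0.52, 0.4144, 0, 0, 0, 0, 0.0], [0.52, 0.4144, 0, 0, 0, 0, 0.0], [0.52, 0.4144, 0, 0, 0, 0, 0.0], [0.52, 0.4144, 0, 0, 0, 0, 0.0], [0.52, 0.4144, 0, 0, 0, 0, 0.0], [0, 0, 0, 0, 0, 0.0431, 0], [0, 0, 0, 0, 0, 0.0431, 0], [0, 0, 0.48, 0, 0, 0, 0], [0, 0, 0.32, 0, 0, 0, 0], [0, 0, 0, 0, 0, 0, 0.0], [0, 0, 0, 0, 0, 0, 0.0], [0, 0, 0, 0, 0, 0, 0.0]]]' --grip_n 40

```text
t: 5.95
tool_pos: [0.5912, 0.2708, 0.1475]
tool_rot: [179.9, 0.0, 132.0]
ft_force: [-0.5, 0.3, -0.2]
grip_width: 0.0255
grip_force: 40.0
```

```bash
python3 g.py .5887 .2705 .096 132
```

```text
d tool 0.0014 -0.0020 0.0515  rz 0.0 | t 6.0 rot [179.9   0.  132. ] q7 22 w 0.0255
```

Scaled: 0.01 m is 0.16, 0.008 m is 0.128.

creep_tool --moves '[[[0.0224, -0.032, 0.16, 0, 0, 0, 0.0], [0, 0, 0.16, 0, 0, 0, 0.0], [0, 0, 0.16, 0, 0, 0, 0], [0, 0, 0.128, 0, 0, 0, 0], [0, 0, 0.096, 0, 0, 0, 0], [0, 0, 0.064, 0, 0, 0, 0], [0, 0, 0, 0, 0, 0, 0], [0, 0, 0, 0, 0, 0, 0]]]' --grip_n 40

```text
t: 6.95
tool_pos: [0.5881, 0.2704, 0.0986]
tool_rot: [180.0, 0.0, 132.0]
ft_force: [0.1, -0.7, -1.5]
grip_width: 0.0255
grip_force: 40.1
```

```bash
python3 g.py .5887 .2705 .096 132
```

```text
d tool -0.0003 0.0005 0.0026  rz 0.0 | t 7.0 rot [180.   0. 132.] q7 23 w 0.0255
```

No contact force on the way down, so the flange is in the mouth. I'll seat the last 2.5 mm and release gradually.

creep_tool --moves '[[[0, 0, 0.024, 0, 0, 0, 0.0], [0, 0, 0.0208, 0, 0, 0, 0.0], [0, 0, 0, 0, 0, 0, 0], [0, 0, 0, 0, 0, 0, 0.03], [0, 0, 0, 0, 0, 0, 0.045], [0, 0, 0, 0, 0, 0, 0.06], [0, 0, 0, 0, 0, 0, 0.06], [0, 0, -0.32, 0, 0, 0, 0.06], [0, 0, -0.64, 0, 0, 0, 0.06], [0, 0, -0.8, 0, 0, 0, 0.06], [0, 0, -0.48, 0, 0, 0, 0.06], [0, 0, 0, 0, 0, 0, 0.06], [0, 0, 0, 0, 0, 0, 0.06]]]' --grip_n 20

```text
t: 8.57
tool_pos: [0.5874, 0.2701, 0.2356]
tool_rot: [-180.0, -0.0, 132.0]
ft_force: [-0.6, -0.1, 0.3]
grip_width: 0.0599
grip_force: 0.0
```

```bash
python3 g.py .4535 .1285 .1 132
python3 - <<'E'
from h import *
im,d=ctrl.read_camera("wrist");cv2.imwrite("pics/w3.png",im[:,:,::-1])
E
```

```text
d tool -0.0155 -0.1942 0.1356  rz 0.0 | t 8.6 rot [-180.   -0.  132.] q7 20 w 0.0599
```

View pics/w3.png

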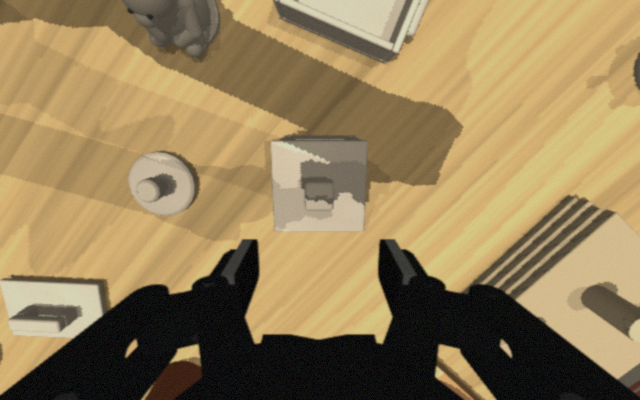

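lid_square sits squarely on its jar at (320,185). lid_small is next.

Scaled: 0.05 m is 0.8, -0.0486 m is -0.7776.

creep_tool --moves '[[[-0.0624, -0.7776, 0, 0, 0, 0, 0.06], [-0.0624, -0.7776, 0, 0, 0, 0, 0.06], [-0.0624, -0.7776, 0, 0, 0, 0, 0.06], [-0.0624, -0.7776, 0, 0, 0, 0, 0.06], [0, 0, 0.64, 0, 0, 0, 0.06], [0, 0, 0.8, 0, 0, 0, 0.06], [0, 0, 0.64, 0, 0, 0, 0.06], [0, 0, 0, 0, 0, 0, 0.06], [0, 0, 0, 0, 0, 0, 0.06], [0, 0, 0, 0, 0, 0, 0.06]]]' --grip_n 40

```text
t: 9.88
tool_pos: [0.4554, 0.1291, 0.1072]
tool_rot: [179.8, 0.1, 132.0]
ft_force: [-0.1, 0.3, -0.0]
grip_width: 0.0598
grip_force: 0.0
```

```bash
python3 g.py .4535 .1285 .0175 132
cat > wm.py <<'E'
# wrist check: centre of pale brim (plane z=.015) in world
from h import *
s=ctrl.get_state(); im,d=ctrl.read_camera("wrist")
p=ctrl.camera_params("wrist"); K=np.array(p["camera_matrix"]); H=np.array(p["hand_eye"])
from scipy.spatial.transform import Rotation as Ro
Rt=Ro.from_euler("xyz",s["tool_rot"],degrees=True).as_matrix(); A=Rt@H[:3,:3]; o=Rt@H[:3,3]+s["tool_pos"]
v,u=np.mgrid[:400,:640]; r=np.stack([(u-K[0,2])/K[0,0],(v-K[1,2])/K[1,1],np.ones(u.shape)],-1)
X=(r*d[...,None])@A.T+o
m=(abs(X[...,2]-.014)<.006)&(d>.15)
n,l,st,_=cv2.connectedComponentsWithStats(m.astype(np.uint8)); k=1+np.argmax(st[1:,4])
c=max(cv2.findContours((l==k).astype(np.uint8),0,1)[0],key=cv2.contourArea); uv=cv2.convexHull(c)[:,0]
q=r[uv[:,1],uv[:,0]]@A.T; w=(o+q*((.015-o[2])/q[:,2])[:,None])[:,:2].astype(np.float32)
print("wrist rect",cv2.minAreaRect(w),"circ",cv2.minEnclosingCircle(w),"tool",s["tool_pos"].round(4))
E
python3 wm.py
```

```text
d tool 0.0008 -0.0018 0.0897  rz 0.0 | t 9.9 rot [1.798e+02 1.000e-01 1.320e+02] q7 28 w 0.0598
wrist rect ((0.4511796236038208, 0.1271676868200302), (0.08003672957420349, 0.08030091971158981), 3.994122266769409) circ ((0.45107635855674744, 0.12719924747943878), 0.04063563048839569) tool [0.4554 0.1291 0.1072]
```

Scaled: 0.03 m is 0.48, -0.003 m is -0.048.

creep_tool --moves '[[[0.016, -0.048, 0.48, 0, 0, 0, 0.06], [0, 0, 0.48, 0, 0, 0, 0.06], [0, 0, 0.472, 0, 0, 0, 0.06], [0, 0, 0, 0, 0, 0, 0.06], [0, 0, 0, 0, 0, 0, 0.06], [0, 0, 0, 0, 0, 0, 0.0], [0, 0, 0, 0, 0, 0, 0.0], [0, 0, 0, 0, 0, 0, 0.0], [0, 0, 0, 0, 0, 0, 0.0], [0, 0, 0, 0, 0, 0, 0.0]]]' --grip_n 40

```text
t: 11.18
tool_pos: [0.4519, 0.1276, 0.0173]
tool_rot: [179.9, 0.0, 132.0]
ft_force: [-1.6, 0.2, 4.6]
grip_width: 0.0263
grip_force: 39.0
```

```bash
python3 g.py .4525 .128 .018 132
```

```text
d tool -0.0002 0.0007 -0.0007  rz 0.0 | t 11.2 rot [179.9   0.  132. ] q7 33 w 0.0263
```

creep_tool --moves '[[[0, 0, -0.48, 0, 0, 0, 0.0], [0, 0, -0.8, 0, 0, 0, 0.0], [0, 0, -0.8, 0, 0, 0, 0.0], [0, 0, -0.8, 0, 0, 0, 0.0], [0, 0, -0.32, 0, 0, 0, 0.0], [0, 0, 0, 0, 0, 0, 0.0]]]' --grip_n 40

```text
t: 11.92
tool_pos: [0.4521, 0.1277, 0.218]
tool_rot: [179.7, 0.0, 132.0]
ft_force: [0.2, 0.9, -1.6]
grip_width: 0.0263
grip_force: 39.8
```

```bash
python3 g.py .5043 -.4305 .13 82
```

```text
d tool -0.4496 -0.3350 0.0880  rz 50.0 | t 11.9 rot [179.7   0.  132. ] q7 23 w 0.0263
```

Scaled: -0.0409 m is -0.6544, -0.0305 m is -0.488.

creep_tool --moves '[[[-0.328, -0.2432, 0, 0, 0, 0, 0.0], [-0.6544, -0.488, 0, 0, 0, 0, 0.0], [-0.6544, -0.488, 0, 0, 0, 0, 0.0], [-0.6544, -0.488, 0, 0, 0, 0, 0.0], [-0.6544, -0.488, 0, 0, 0, 0, 0.0], [-0.6544, -0.488, 0, 0, 0, 0, 0.0], [-0.6544, -0.488, 0, 0, 0, 0, 0.0], [-0.6544, -0.488, 0, 0, 0, 0, 0.0], [-0.6544, -0.488, 0, 0, 0, 0, 0.0], [-0.6544, -0.488, 0, 0, 0, 0, 0.0], [-0.6544, -0.488, 0, 0, 0, 0, 0.0], [-0.328, -0.2432, 0, 0, 0, 0, 0.0], [0, 0, 0.64, 0, 0, 0, 0], [0, 0, 0.64, 0, 0, 0, 0], [0, 0, 0, 0, 0, 0, 0], [0, 0, 0, 0, 0, 0, 0], [0, 0, 0, 0, 0, 0, 0]]]' --grip_n 40

```text
t: 14.05
tool_pos: [0.504, -0.4328, 0.1381]
tool_rot: [180.0, 0.2, 132.0]
ft_force: [0.4, -0.1, -1.2]
grip_width: 0.0265
grip_force: 39.8
```

```bash
python3 g.py .5043 -.4305 .081 132
```

```text
d tool 0.0015 0.0017 0.0571  rz 0.0 | t 14.1 rot [180.    0.2 132. ] q7 98 w 0.0265
```

Scaled: 0.014 m is 0.224, 0.012 m is 0.192.

creep_tool --moves '[[[0.024, 0.0272, 0.16, 0, 0, 0, 0.0], [0, 0, 0.224, 0, 0, 0, 0.0], [0, 0, 0.192, 0, 0, 0, 0], [0, 0, 0.16, 0, 0, 0, 0], [0, 0, 0.08, 0, 0, 0, 0], [0, 0, 0.048, 0, 0, 0, 0], [0, 0, 0, 0, 0, 0, 0], [0, 0, 0, 0, 0, 0, 0]]]' --grip_n 40

```text
t: 15.05
tool_pos: [0.5036, -0.4296, 0.0824]
tool_rot: [180.0, 0.0, 132.0]
ft_force: [-0.2, 0.3, -0.4]
grip_width: 0.0263
grip_force: 39.8
```

```bash
python3 g.py .5043 -.4305 .0803 132
```

```text
d tool -0.0011 -0.0001 0.0021  rz 0.0 | t 15.1 rot [180.   0. 132.] q7 100 w 0.0263
```

Scaled: -0.05 m is -0.8, -0.04 m is -0.64.

creep_tool --moves '[[[0, 0, 0.0192, 0, 0, 0, 0.0], [0, 0, 0.016, 0, 0, 0, 0.0], [0, 0, 0, 0, 0, 0, 0], [0, 0, 0, 0, 0, 0, 0.03], [0, 0, 0, 0, 0, 0, 0.045], [0, 0, 0, 0, 0, 0, 0.06], [0, 0, 0, 0, 0, 0, 0.06], [0, 0, -0.32, 0, 0, 0, 0.06], [0, 0, -0.64, 0, 0, 0, 0.06], [0, 0, -0.8, 0, 0, 0, 0.06], [0, 0, -0.48, 0, 0, 0, 0.06], [0, 0, 0, 0, 0, 0, 0.06], [0, 0, 0, 0, 0, 0, 0.06]]]' --grip_n 20

```text
t: 16.68
tool_pos: [0.5031, -0.429, 0.2199]
tool_rot: [180.0, -0.0, 132.0]
ft_force: [0.2, -0.2, -2.0]
grip_width: 0.0604
grip_force: 0.0
```

```bash
python3 g.py .3705 -.2865 .1 132
python3 - <<'E'
from h import *
im,d=ctrl.read_camera("wrist");cv2.imwrite("pics/w4.png",im[:,:,::-1])
E
```

```text
d tool 0.1947 -0.0031 0.1199  rz 0.0 | t 16.7 rot [180.  -0. 132.] q7 96 w 0.0604
```

View pics/w4.png

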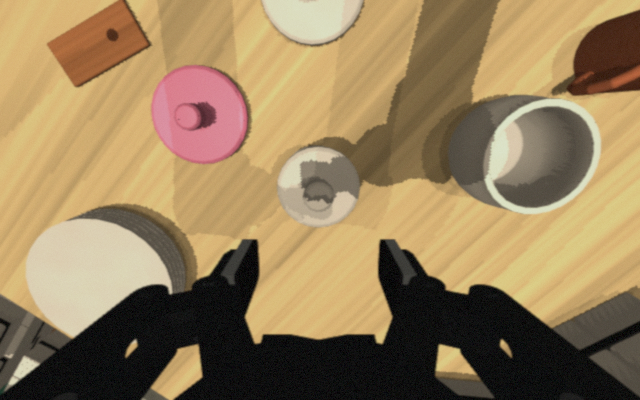

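lid_small covers its jar at (318,188). lid_large is next: the white lid at the top edge, near (312,5), with the pink one left alone.

creep_tool --moves '[[[0.7792, -0.0128, 0, 0, 0, 0, 0.06], [0.7792, -0.0128, 0, 0, 0, 0, 0.06], [0.7792, -0.0128, 0, 0, 0, 0, 0.06], [0.7792, -0.0128, 0, 0, 0, 0, 0.06], [0, 0, 0.64, 0, 0, 0, 0.06], [0, 0, 0.64, 0, 0, 0, 0.06], [0, 0, 0.56, 0, 0, 0, 0.06], [0, 0, 0, 0, 0, 0, 0.06], [0, 0, 0, 0, 0, 0, 0.06], [0, 0, 0, 0, 0, 0, 0.06]]]' --grip_n 40

```text
t: 17.98
tool_pos: [0.3716, -0.2876, 0.1061]
tool_rot: [179.9, 0.1, 132.0]
ft_force: [-0.4, -0.6, 0.7]
grip_width: 0.0598
grip_force: 0.0
```

```bash
python3 g.py .3705 -.2865 .0175 132; python3 wm.py
```

```text
d tool 0.0016 -0.0001 0.0886  rz 0.0 | t 18.0 rot [1.799e+02 1.000e-01 1.320e+02] q7 90 w 0.0598
wrist rect ((0.4415787160396576, -0.1268540769815445), (0.13541263341903687, 0.08932112157344818), 38.85175704956055) circ ((0.44194498658180237, -0.127226322889328), 0.0798865407705307) tool [ 0.3716 -0.2876  0.1061]
```

Scaled: 0.03 m is 0.48, 0.0285 m is 0.456.

creep_tool --moves '[[[0.024, -0.008, 0.48, 0, 0, 0, 0.06], [0, 0, 0.48, 0, 0, 0, 0.06], [0, 0, 0.456, 0, 0, 0, 0.06], [0, 0, 0, 0, 0, 0, 0.06], [0, 0, 0, 0, 0, 0, 0.06], [0, 0, 0, 0, 0, 0, 0.0], [0, 0, 0, 0, 0, 0, 0.0], [0, 0, 0, 0, 0, 0, 0.0], [0, 0, 0, 0, 0, 0, 0.0], [0, 0, 0, 0, 0, 0, 0.0]]]' --grip_n 40

```text
t: 19.27
tool_pos: [0.3699, -0.2869, 0.0176]
tool_rot: [179.9, 0.1, 132.0]
ft_force: [-1.1, 0.8, 6.7]
grip_width: 0.0263
grip_force: 38.9
```

```bash
python3 g.py .3705 -.2865 .018 132
```

```text
d tool -0.0001 0.0007 -0.0004  rz 0.0 | t 19.3 rot [1.799e+02 1.000e-01 1.320e+02] q7 100 w 0.0263
```

creep_tool --moves '[[[0, 0, -0.48, 0, 0, 0, 0.0], [0, 0, -0.8, 0, 0, 0, 0.0], [0, 0, -0.8, 0, 0, 0, 0.0], [0, 0, -0.8, 0, 0, 0, 0.0], [0, 0, -0.32, 0, 0, 0, 0.0], [0, 0, 0, 0, 0, 0, 0.0]]]' --grip_n 40

```text
t: 20.02
tool_pos: [0.3702, -0.2863, 0.2177]
tool_rot: [179.8, 0.2, 132.0]
ft_force: [0.1, 0.5, -2.1]
grip_width: 0.0264
grip_force: 40.0
```

```bash
python3 g.py .6308 -.270 .16 132
```

```text
d tool -0.1624 0.2045 0.0577  rz 0.0 | t 20.0 rot [179.8   0.2 132. ] q7 78 w 0.0264
```

Scaled: 0.0341 m is 0.5456, 0.03 m is 0.48.

creep_tool --moves '[[[-0.216, 0.272, 0, 0, 0, 0, 0.0], [-0.432, 0.5456, 0, 0, 0, 0, 0.0], [-0.432, 0.5456, 0, 0, 0, 0, 0.0], [-0.432, 0.5456, 0, 0, 0, 0, 0.0], [-0.432, 0.5456, 0, 0, 0, 0, 0.0], [-0.432, 0.5456, 0, 0, 0, 0, 0.0], [-0.216, 0.272, 0, 0, 0, 0, 0.0], [0, 0, 0.48, 0, 0, 0, 0], [0, 0, 0.4, 0, 0, 0, 0], [0, 0, 0, 0, 0, 0, 0], [0, 0, 0, 0, 0, 0, 0], [0, 0, 0, 0, 0, 0, 0]]]' --grip_n 40

```text
t: 21.52
tool_pos: [0.6301, -0.2701, 0.1625]
tool_rot: [180.0, 0.1, 132.0]
ft_force: [-0.3, 0.4, -2.2]
grip_width: 0.0266
grip_force: 40.0
```

```bash
python3 g.py .6308 -.270 .1066 132
```

```text
d tool -0.0004 0.0006 0.0559  rz 0.0 | t 21.5 rot [1.80e+02 1.00e-01 1.32e+02] q7 82 w 0.0266
```

Scaled: 0.014 m is 0.224, 0.012 m is 0.192.

creep_tool --moves '[[[0, 0, 0.16, 0, 0, 0, 0.0], [0, 0, 0.224, 0, 0, 0, 0.0], [0, 0, 0.192, 0, 0, 0, 0], [0, 0, 0.144, 0, 0, 0, 0], [0, 0, 0.08, 0, 0, 0, 0], [0, 0, 0.048, 0, 0, 0, 0], [0, 0, 0, 0, 0, 0, 0], [0, 0, 0, 0, 0, 0, 0]]]' --grip_n 40

```text
t: 22.52
tool_pos: [0.6299, -0.2696, 0.1088]
tool_rot: [180.0, 0.0, 132.0]
ft_force: [-0.5, -1.3, -2.5]
grip_width: 0.0263
grip_force: 40.0
```

```bash
python3 g.py .6308 -.270 .1066 132
```

```text
d tool -0.0009 0.0004 0.0022  rz 0.0 | t 22.5 rot [180.   0. 132.] q7 83 w 0.0263
```

Scaled: -0.05 m is -0.8, -0.04 m is -0.64.

creep_tool --moves '[[[0, 0, 0.0192, 0, 0, 0, 0.0], [0, 0, 0.016, 0, 0, 0, 0.0], [0, 0, 0, 0, 0, 0, 0], [0, 0, 0, 0, 0, 0, 0.03], [0, 0, 0, 0, 0, 0, 0.045], [0, 0, 0, 0, 0, 0, 0.06], [0, 0, 0, 0, 0, 0, 0.06], [0, 0, -0.32, 0, 0, 0, 0.06], [0, 0, -0.64, 0, 0, 0, 0.06], [0, 0, -0.8, 0, 0, 0, 0.06], [0, 0, -0.32, 0, 0, 0, 0.06], [0, 0, 0, 0, 0, 0, 0.06], [0, 0, 0, 0, 0, 0, 0.06]]]' --grip_n 20

```text
t: 24.15
tool_pos: [0.6286, -0.2685, 0.2343]
tool_rot: [-179.9, -0.2, 132.0]
ft_force: [-0.1, 0.2, 0.1]
grip_width: 0.0598
grip_force: 0.0
```

```bash
python3 g.py .4435 -.1233 .1 38.8
python3 - <<'E'
from h import *
im,d=ctrl.read_camera("wrist");cv2.imwrite("pics/w5.png",im[:,:,::-1])
E
```

```text
d tool 0.2318 -0.0402 0.1343  rz 93.2 | t 24.1 rot [-179.9   -0.2  132. ] q7 80 w 0.0598
```

View pics/w5.png

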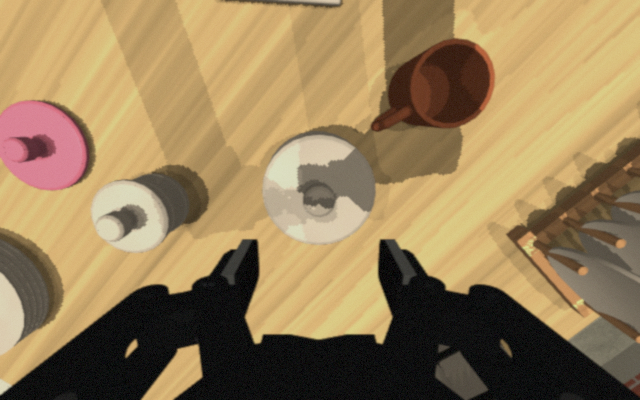

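lid_large sits on its jar at (319,188) and lid_small on its own at (130,215); the mug is untouched. Last is lid_long.

Scaled: 0.0464 m is 0.7424, 0.04 m is 0.64, 10.35 degrees / 180 = 0.0575.

creep_tool --moves '[[[0.7424, -0.128, 0, 0, 0, 0, 0.05], [0.7424, -0.128, 0, 0, 0, 0, 0.05], [0.7424, -0.128, 0, 0, 0, 0, 0.05], [0.7424, -0.128, 0, 0, 0, 0, 0.05], [0.7424, -0.128, 0, 0, 0, 0, 0.05], [0, 0, 0, 0, 0, 0.0575, 0.05], [0, 0, 0, 0, 0, 0.0575, 0.05], [0, 0, 0, 0, 0, 0.0575, 0.05], [0, 0, 0, 0, 0, 0.0575, 0.05], [0, 0, 0, 0, 0, 0.0575, 0.05], [0, 0, 0, 0, 0, 0.0575, 0.05], [0, 0, 0, 0, 0, 0.0575, 0.05], [0, 0, 0, 0, 0, 0.0575, 0.05], [0, 0, 0, 0, 0, 0.0575, 0.05], [0, 0, 0.64, 0, 0, 0, 0.05], [0, 0, 0.64, 0, 0, 0, 0.05], [0, 0, 0.64, 0, 0, 0, 0.05], [0, 0, 0, 0, 0, 0, 0.05], [0, 0, 0, 0, 0, 0, 0.05]]]' --grip_n 40

```text
t: 26.58
tool_pos: [0.4446, -0.1242, 0.1165]
tool_rot: [180.0, 0.0, 38.9]
ft_force: [-0.6, 0.0, 1.5]
grip_width: 0.0501
grip_force: 0.0
```

```bash
python3 g.py .4435 -.1233 .0175 38.8; python3 wm.py
```

```text
d tool -0.0003 -0.0014 0.0990  rz 0.1 | t 26.6 rot [180.    0.   38.9] q7 -26 w 0.0501
wrist rect ((0.4433073401451111, -0.1255175620317459), (0.13277912139892578, 0.0892367735505104), 38.8718147277832) circ ((0.4430198669433594, -0.1257762610912323), 0.07927220314741135) tool [ 0.4446 -0.1242  0.1165]
```

Scaled: 0.04 m is 0.64, -0.001 m is -0.016.

creep_tool --moves '[[[-0.016, -0.008, 0.64, 0, 0, 0, 0.05], [0, 0, 0.48, 0, 0, 0, 0.05], [0, 0, 0.456, 0, 0, 0, 0.05], [0, 0, 0, 0, 0, 0, 0.05], [0, 0, 0, 0, 0, 0, 0.05], [0, 0, 0, 0, 0, 0, 0.0], [0, 0, 0, 0, 0, 0, 0.0], [0, 0, 0, 0, 0, 0, 0.0], [0, 0, 0, 0, 0, 0, 0.0], [0, 0, 0, 0, 0, 0, 0.0]]]' --grip_n 50

```text
t: 27.88
tool_pos: [0.4447, -0.1243, 0.0188]
tool_rot: [179.9, -0.1, 38.9]
ft_force: [-0.0, 0.6, 6.1]
grip_width: 0.017
grip_force: 49.5
```

```bash
python3 g.py .4435 -.1233 .018 38.8
```

```text
d tool -0.0004 -0.0015 0.0008  rz 0.1 | t 27.9 rot [ 1.799e+02 -1.000e-01  3.890e+01] q7 -14 w 0.0170
```

creep_tool --moves '[[[0, 0, -0.48, 0, 0, 0, 0.0], [0, 0, -0.8, 0, 0, 0, 0.0], [0, 0, -0.8, 0, 0, 0, 0.0], [0, 0, -0.8, 0, 0, 0, 0.0], [0, 0, -0.48, 0, 0, 0, 0.0], [0, 0, 0, 0, 0, 0, 0.0]]]' --grip_n 50

```text
t: 28.62
tool_pos: [0.4448, -0.1241, 0.2292]
tool_rot: [179.9, -0.3, 38.9]
ft_force: [0.3, 0.0, -4.1]
grip_width: 0.017
grip_force: 49.9
```

```bash
python3 g.py .4862 .4318 .13 21
python3 - <<'E'
from h import *
im,d=ctrl.read_camera("wrist");cv2.imwrite("pics/w6.png",im[:,:,::-1])
E
```

```text
d tool 0.3814 -0.4065 0.0992  rz 17.9 | t 28.6 rot [179.9  -0.3  38.9] q7 -40 w 0.0170
```

View pics/w6.png

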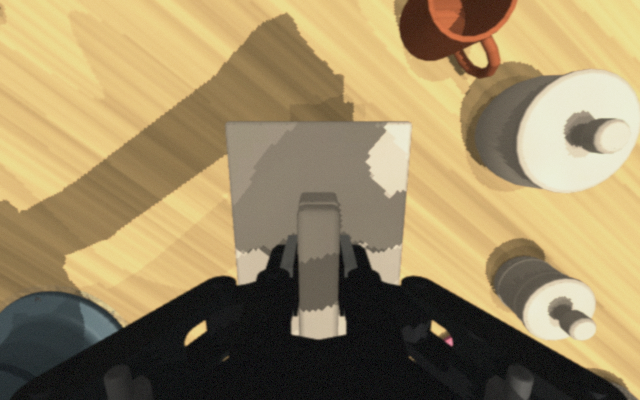

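lid_long is held level by its bar, with the brim top edge at row 122 from column 228 to 410. Carrying it to jar_long.

Scaled: 0.04 m is 0.64, -0.037 m is -0.592, 9 degrees / 180 = 0.05.

creep_tool --moves '[[[0.2768, -0.296, 0, 0, 0, 0, 0], [0.5552, -0.592, 0, 0, 0, 0, 0], [0.5552, -0.592, 0, 0, 0, 0, 0], [0.5552, -0.592, 0, 0, 0, 0, 0], [0.5552, -0.592, 0, 0, 0, 0, 0], [0.5552, -0.592, 0, 0, 0, 0, 0], [0.5552, -0.592, 0, 0, 0, 0, 0], [0.5552, -0.592, 0, 0, 0, 0, 0], [0.5552, -0.592, 0, 0, 0, 0, 0], [0.5552, -0.592, 0, 0, 0, 0, 0], [0.5552, -0.592, 0, 0, 0, 0, 0], [0.2768, -0.296, 0, 0, 0, 0, 0], [0, 0, 0, 0, 0, 0.05, 0], [0, 0, 0, 0, 0, 0.0494, 0], [0, 0, 0.64, 0, 0, 0, 0], [0, 0, 0.64, 0, 0, 0, 0], [0, 0, 0, 0, 0, 0, 0], [0, 0, 0, 0, 0, 0, 0], [0, 0, 0, 0, 0, 0, 0]]]' --grip_n 50

```text
t: 31.05
tool_pos: [0.4864, 0.4329, 0.1493]
tool_rot: [-179.9, -0.2, 21.0]
ft_force: [-0.8, 0.2, -2.3]
grip_width: 0.0172
grip_force: 49.9
```

```bash
python3 g.py .4862 .4318 .0718 21
```

```text
d tool -0.0005 0.0010 0.0775  rz -0.0 | t 31.1 rot [-179.9   -0.2   21. ] q7 -99 w 0.0172
```

Scaled: 0.02 m is 0.32, 0.014 m is 0.224.

creep_tool --moves '[[[-0.008, 0.016, 0.32, 0, 0, 0, 0.0], [0, 0, 0.32, 0, 0, 0, 0.0], [0, 0, 0.224, 0, 0, 0, 0], [0, 0, 0.16, 0, 0, 0, 0], [0, 0, 0.096, 0, 0, 0, 0], [0, 0, 0.064, 0, 0, 0, 0], [0, 0, 0, 0, 0, 0, 0], [0, 0, 0, 0, 0, 0, 0]]]' --grip_n 50

```text
t: 32.05
tool_pos: [0.4852, 0.4315, 0.0741]
tool_rot: [-180.0, -0.1, 21.0]
ft_force: [0.9, 0.2, -2.5]
grip_width: 0.0173
grip_force: 49.9
```

```bash
python3 g.py .4862 .4318 .0708 21
```

```text
d tool 0.0010 0.0000 0.0033  rz -0.0 | t 32.0 rot [-1.8e+02 -1.0e-01  2.1e+01] q7 -97 w 0.0173
```

Scaled: -0.05 m is -0.8, -0.04 m is -0.64.

creep_tool --moves '[[[0, 0, 0.0272, 0, 0, 0, 0.0], [0, 0, 0.024, 0, 0, 0, 0.0], [0, 0, 0, 0, 0, 0, 0], [0, 0, 0, 0, 0, 0, 0.025], [0, 0, 0, 0, 0, 0, 0.04], [0, 0, 0, 0, 0, 0, 0.05], [0, 0, 0, 0, 0, 0, 0.05], [0, 0, -0.32, 0, 0, 0, 0.05], [0, 0, -0.64, 0, 0, 0, 0.05], [0, 0, -0.8, 0, 0, 0, 0.05], [0, 0, -0.8, 0, 0, 0, 0.05], [0, 0, 0, 0, 0, 0, 0.05]]]' --grip_n 20

```text
t: 33.55
tool_pos: [0.4886, 0.4331, 0.238]
tool_rot: [-179.7, -0.7, 20.9]
ft_force: [-0.6, -0.1, 0.4]
grip_width: 0.0502
grip_force: 0.0
```

creep_tool --moves '[[[-0.32, -0.8, 0, 0, 0, 0, 0.05], [-0.32, -0.8, 0, 0, 0, 0, 0.05], [-0.32, -0.8, 0, 0, 0, 0, 0.05], [-0.32, -0.8, 0, 0, 0, 0, 0.05], [0, 0, 0, 0, 0, 0, 0.05], [0, 0, 0, 0, 0, 0, 0.05]]]'

```text
t: 34.3
tool_pos: [0.3385, 0.5887, 0.23]
tool_rot: [179.9, 0.0, 21.0]
ft_force: [0.5, -0.9, 0.2]
grip_width: 0.05
grip_force: 0.0
```

```bash
python3 - <<'E'
from h import *
S={"top":dict(large=(412,150,.104),small=(482,205,.078),square=(203,170,.093),long=(138,212,.068)),
"scene":dict(large=(230,200,.104),small=(205,160,.078),square=(401,243,.093),long=(460,234,.068))}
for n in S:
  im,d=ctrl.read_camera(n)
  cv2.imwrite(f"pics/{n}9.png",im[:,:,::-1]); X=cloud(n,d)
  for k,(u,v,z) in S[n].items():
    try:
      xy,zm,f=measure(n,im,d,(u,v),z,win=38); c,(w,h),a=cv2.minAreaRect(f)
      if w<h:w,h,a=h,w,a+90
      print(n,k,np.round(c,4),"%.1fx%.1f yaw %.1f z %.4f"%(w*1e3,h*1e3,a,zm))
    except Exception as e: print(n,k,e)
E
```

```text
top large [ 0.629  -0.2679] 106.6x104.7 yaw 90.4 z 0.1033
top small [ 0.504  -0.4267] 80.6x77.7 yaw 90.2 z 0.0768
top square [0.5879 0.2696] 93.0x91.7 yaw 42.0 z 0.0929
top long [0.4838 0.4305] 134.3x90.9 yaw 20.8 z 0.0679
scene large [ 0.6329 -0.2658] 107.1x104.0 yaw 46.7 z 0.1027
scene small [ 0.5082 -0.4239] 78.5x78.4 yaw 140.4 z 0.0764
scene square [0.5899 0.2718] 93.0x92.9 yaw 42.0 z 0.0925
scene long [0.4853 0.4323] 135.5x90.2 yaw 20.9 z 0.0679
```

View pics/scene9.png

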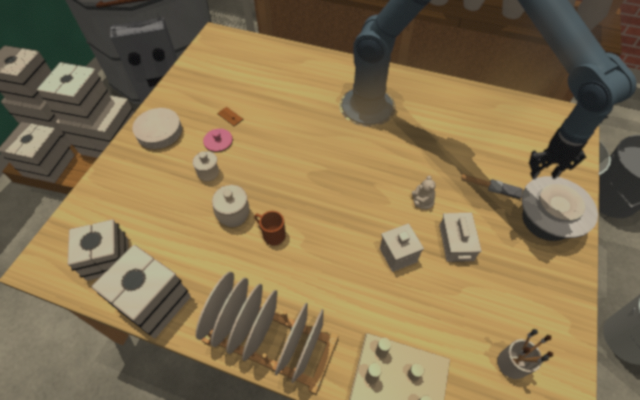

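All four lids sit level at rim height + 8 mm, within about 5 mm of their jars' centres and turned to match. The mug at (272,228) and the bear at (425,192) stand where they were, and the gripper is clear. Handing in.

```bash
python3 -c "
from workcell import ctrl; print(ctrl.sign_off())"
```

```text
the job is handed in; nothing more can be done
None
```

I put all four lids on their own jars and handed the job in at about 34 s; the final camera check showed each one flat at rim height and within about 5 mm of centre, with the bear, mug and pink look-alike left alone (hand-in gave no verdict).

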